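# Clear a lemon wedge through the scrap flap

### The job

Clear the squeezed lemon wedge off the raised chopping board into the scrap pan under the steel chute at the board's end. Push the self-closing flap open with one finger and, while that finger keeps it open, push the wedge over the edge with the other finger so that it drops through; then draw back so that the flap swings shut. Do not pinch the wedge or pick it up, do not shove the flap open with the wedge, and leave the peeler and the tomato lying on the board where they are.

Things in the scene. Friction and masses are not known exactly. Their poses are not given: they have to be found in the camera images.
- prep_station: Raised chopping station fixed on the worktop: bamboo board with black rim on a steel bar frame, steel chute at its right-hand end. Origin on the worktop under the middle of the board edge where the chute begins; own z up, own x along that edge, own y from the chute back along the board: scraps are pushed to own -y. Board top 120 mm up, own x -131 to 131, own y 0 to 325 mm.
- chute_mouth (a point): Middle of the board's top edge where the chute begins, 120 mm above the worktop. The chute opening (covered by the flap) reaches from here 139 mm towards own -y of the station and 92 mm to either side along own x, between two 4 mm steel cheeks whose tops rise along the flap from board level to the hood.
- flap_hinge (a point): Middle of the flap's hinge line, which runs along own x of the station at own y = -120 mm, 162 mm above the worktop (42 mm above the board top). A steel hood strip, top 169 mm above the worktop, lies behind it, back to own y = -142; the space above is free.
- flap (a joint): Angle of the steel flap over the chute opening: 178 mm wide, 123 mm from hinge to lip. 0 = shut, sloping at 18 degrees from the board edge up to the hinge. A push on its outer face towards own -y (or down) swings it inwards, up to 1.2 rad (nearly upright). A spring shuts it when let go: under 1 N at the lip starts it, about 5 N at 40 mm from the hinge holds it wide open. At 0.6 rad or more the wedge drops freely.
- flap_lip (a point): Middle of the flap's free lower edge (a 6 mm rolled lip), moves with the flap; when shut it lies at own y = -4 of the station, 122 mm above the worktop.
- pan_floor (a point): Middle of the floor of the steel scrap pan fixed under the chute and hidden by the flap, 4 mm above the worktop at own y = -55 of the station. Inside 164 mm along own x, 148 mm along own y; rim 65 mm above the worktop.
- wedge_center (a point): Centre, half-way up, of the squeezed lemon wedge lying loose on the board on one flat cut face, rind up: yellow, about 50 x 45 mm in plan and 28 mm high, 36 g; its underside lies 14 mm below this point. Any yaw. It slides without tipping when pushed low down.
- peeler: Black-handled peeler, 170 x 25 x 18 mm, lying loose on the end of the board away from the chute; origin at the centre of its underside, long along its own x. To be left alone.
- cherry_tomato: Red cherry tomato, 38 mm across, lying loose on the end of the board away from the chute; origin at its underside. To be left alone.

How it is judged:
By the outcome, as a careful person would: the job done as asked, in the order asked, and still so for the second after the job is handed in, with the robot touching nothing.
It also fails if it takes over 42 s, if anything falls off the work surface, if the arm or the gripper's body presses on something with over 40 N, if the wrist force passes 120 N, or if a joint passes its speed limit or range.

### The arm

A 6-joint arm with a two-finger parallel gripper is mounted at the origin on a cart in front of the work surface, level with it; the furniture and walls round the work are solid. World frame = base frame: x ahead of the robot, y to its left, z up, the work surface at z = 0. Lengths are in m, angles in degrees, forces in N, time in s.
With the tool pointing down it reaches from about 0.4 to 0.825 m from the base axis. Payload 7 kg.
Tool frame: the origin (TCP) lies at the very end of the fingers, on their centre line; the grasp point (between the pads) lies 19 mm behind it (ctrl.grip_depth is the z of the grasp point in the tool frame, in m); z points along the fingers, y is the direction in which the jaws open and shut (so a half turn about z gives the same grasp; the last joint's range is limited). The gripper opens to 88 mm and grips with 3 to 60 N. Pads are 19 mm wide; open, the fingers measure 130 mm over their backs; the gripper's body (78 mm by 193 mm) begins 47 mm behind the grasp point.
Start: joints at [-48.696, 20.546, 0.682, 0, -70.136, -16.507], TCP at [0.283, -0.613, 0.227] pointing down, gripper open.
Joint ranges: [-176.03, 176.03], [-82.01, 121.73], [-58.28, 71.71], [-173.87, 95.51], [-174.79, -0.11], [-173.66, 173.66]. Speed limits (degrees/s): [136.94, 136.94, 172.46, 180, 180, 180].

### API

Orientations are given as [roll, pitch, yaw] about the fixed x, y, z axes, in that order (R = Rz(yaw) Ry(pitch) Rx(roll)).
In Python, from plant import telemetry, snapshot, job, models, ctrl gives the robot as it stands.
- The arm moves only by the tool jog_arm, never from a script. Its argument "targets" is text: rows parted by semicolons, each of 7 numbers parted by spaces: the shift along the tool's x, y, z in m, then the turn, a rotation vector about the tool's x, y, z in degrees, then the gripper command: -1 is shut, 1 is fully open, values between are in proportion. A call has exactly 8 rows; each row is the pose to reach, as a shift and turn from the pose measured when the call began, along the tool's axes at that moment; what a row does not reach only later rows make up. A row lasts 1/8 s, in which the tool goes at most 62.5 mm and 10.7 degrees, less where a joint would pass 70% of its speed; a pose out of reach is approached as far as the arm can. A call with a gripper value outside its range is refused whole. The fingers move at their own pace and stop on an object; the grip force is fixed at half the most. Time passes only in rows, so rows that repeat a pose let the fingers close, or fill a call up. It gives the time, the measured TCP pose, the force and the opening at its end, in the units of the state.
- telemetry.get_obs(): the state, without advancing time (a new reading comes with each control period).
- snapshot(name): name is "scene" or "top" or "wrist"; returns a dict with "img" (480x640x3 uint8, red, green, blue), "range_z" (480x640 float32, m along the optical axis (not along the pixel's ray), 0 where there is no reading), "intrinsics" (3x3 intrinsics, pixels), "R" (3x3) and "t" (3): a world point X has camera coordinates R X + t. Camera axes: x right, y down, z forward; pixel columns grow to the right and rows downward; lengths in m; the calibration is good to about 2 mm. The wrist camera is an equidistant fisheye: a pixel r from the principal point sees the ray r / f radians off the axis. A picture is of the moment at which its call begins.
- job.close_job(): hands the job in, once; it reports no verdict.
Trained networks look in a picture, given as the dict that the camera call returned (one of the last four; its "shot" number tells which), for a name from the list of things; names that differ only in an ending like _2 or _b are one class to them, and where a whole thing is asked for, a point or a joint stands for the part that bears it (a point fixed in the world has none). Each returns a list of dicts, best first, with "conf" (0 to 1); they miss things now and then, are a little off and sometimes report something else, mostly with a low value. They report only what shows in the picture. A call takes as long as a camera call.
- models.cut_out(name, picture): "region" (480x640 bool, what is visible of it) and "uv" ([column, row] in pixels, amid what is visible of it).
- models.spot_point(name, picture): "uv" ([column, row] in pixels: a listed point, or the origin of a listed thing).
The state is a dict: "clock": time; "joint_pos": joint angles; "qvel": joint speeds; "tau": joint torques, N m; "tool_pos": TCP position; "orientation": TCP orientation; "force": force on the tool from outside, world axes, zero at the start; "moment": the same for the moment, N m; "opening": finger opening in m.
Only numpy, scipy, OpenCV 4.12 (cv2) and the standard library are available. Lean on these libraries where they do the work, as an engineer would, in place of code of your own. Each camera call takes 0.05 s, during which the arm holds its last target.

## Working session

There is one attempt and no reset: what is moved stays moved. The work goes in short steps, Python scripts to look and compute and a tool call to move; the robot and the scene stay as the last step left them, time stands still between calls to the robot, and variables do not carry over. Pictures are saved under pics/ and viewed, and the job is handed in when it is done.

Besides the shell and the picture viewer there is one more tool, called after ">>>" in YAML: its name, and indented under it one key for each argument. jog_arm: Moves the arm, as the interface text tells. Its arguments: {"type":"object","properties":{"targets":{"type":"string"}},"required":["targets"]}

```bash
mkdir -p pics; ls
python3 - <<'E'
from plant import telemetry, snapshot, job, models, ctrl
import cv2
o=telemetry.get_obs();print(o)
for n in ("scene","top"):
    s=snapshot(n);cv2.imwrite(f"pics/{n}0.png",s["img"][:,:,::-1]);print(n,s["intrinsics"],s["R"],s["t"])
    for k in ["chute_mouth","flap_hinge","flap_lip","wedge_center","peeler","cherry_tomato","prep_station"]:
        for d in models.spot_point(k,s)[:2]:
            u,v=d["uv"];print(k,d)
E
```

```text
pics
{'clock': 0.0, 'joint_pos': array([-4.86957350e+01,  2.05929256e+01,  6.33692439e-01, -1.92990024e-02,
       -7.01383987e+01, -1.65066581e+01]), 'qvel': array([ 0.10170185, -0.05962608, -0.02362498, -0.01391507,  0.00177639,
        0.02521367]), 'tau': array([-8.23904193e-04, -5.82716775e+01,  2.93055171e+01,  6.99745104e+00,
        6.75518837e-03, -1.47328960e-04]), 'tool_pos': array([ 0.28285719, -0.6123205 ,  0.22560786]), 'orientation': array([ 1.79901237e+02, -1.03478886e-02, -1.55208956e+02]), 'force': array([-0.51229418, -0.38809438,  0.2221199 ]), 'moment': array([-0.00385527,  0.03355907,  0.04933934]), 'opening': 0.08811982343867425}
scene [[562.52819242   0.         317.54695038]
 [  0.         562.52819242 235.90273394]
 [  0.           0.           1.        ]] [[-0.15815112  0.98733723  0.01238626]
 [ 0.82807409  0.13945241 -0.54299754]
 [-0.53784898 -0.07561892 -0.83964293]] [-0.09366844 -0.44720088  1.57822443]
chute_mouth {'uv': [287.3, 218.9], 'conf': 0.76}
flap_hinge {'uv': [230.5, 201.0], 'conf': 0.64}
flap_hinge {'uv': [307.7, 238.4], 'conf': 0.63}
flap_l
[... 349 characters left out ...]
272 238.23914611]
 [  0.           0.           1.        ]] [[-0.00956146 -0.99986952 -0.01302024]
 [-0.98909167  0.01137082 -0.14686172]
 [ 0.14699061  0.011474   -0.98907134]] [0.20267024 0.57647026 0.89333985]
chute_mouth {'uv': [358.5, 250.9], 'conf': 0.68}
chute_mouth {'uv': [369.4, 239.5], 'conf': 0.59}
flap_hinge {'uv': [442.9, 236.4], 'conf': 0.88}
flap_lip {'uv': [369.0, 239.7], 'conf': 0.72}
wedge_center {'uv': [335.4, 215.5], 'conf': 0.58}
peeler {'uv': [202.9, 239.3], 'conf': 0.89}
cherry_tomato {'uv': [241.3, 188.1], 'conf': 0.9}
cherry_tomato {'uv': [447.0, 236.9], 'conf': 0.53}
prep_station {'uv': [364.5, 250.0], 'conf': 0.76}
prep_station {'uv': [206.0, 239.7], 'conf': 0.43}
```

View pics/scene0.png

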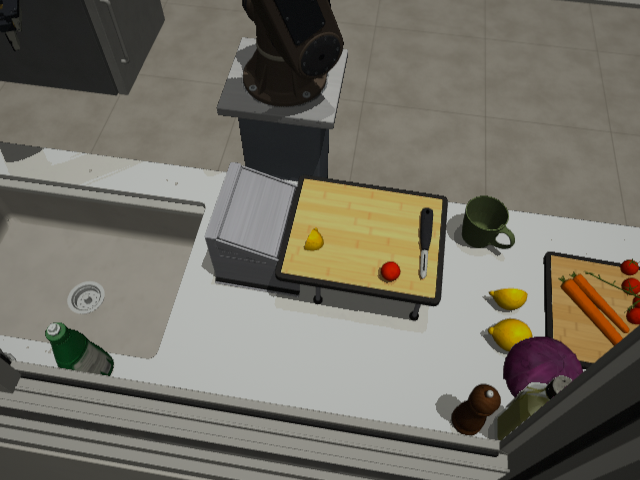

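View pics/top0.png

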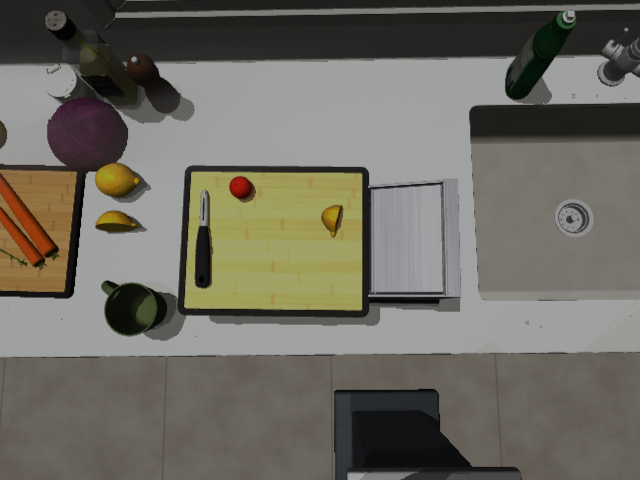

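The scene and top views show the board in the middle with the chute at the robot's right (world -y). In the top view the wedge is at about (332,219), the flap spans columns 370–443 and rows 183–296, and the tomato is at (241,188). The peeler is at (203,240). Next I'll turn these into metric positions.

```bash
cat > h.py <<'E'
import numpy as np,cv2
def cloud(s):
    K=s["intrinsics"];z=s["range_z"];v,u=np.mgrid[:480,:640]
    P=np.stack([(u-K[0,2])/K[0,0]*z,(v-K[1,2])/K[1,1]*z,z],-1)
    W=(P-s["t"])@s["R"]; W[z==0]=np.nan
    return W
def onplane(s,uv,h):
    K=s["intrinsics"];d=s["R"].T@np.array([(uv[0]-K[0,2])/K[0,0],(uv[1]-K[1,2])/K[1,1],1]);c=-s["R"].T@s["t"]
    return c+d*(h-c[2])/d[2]
E
python3 - <<'E'
from plant import telemetry, snapshot, job, models, ctrl
from h import *
np.set_printoptions(precision=4,suppress=True)
for n in ("top","scene"):
    s=snapshot(n);W=cloud(s)
    z=W[...,2]
    roi=(W[...,0]>0.2)&(W[...,0]<0.9)&(abs(W[...,1])<0.5)
    b=roi&(abs(z-0.12)<0.008)
    n_,lab,st,_=cv2.connectedComponentsWithStats(b.astype(np.uint8)); i=1+np.argmax(st[1:,4]); b=lab==i
    P=W[b]; print(n,"board z",np.median(P[:,2]),len(P)); r=cv2.minAreaRect((P[:,:2]*1000).astype(np.float32)); print(r, cv2.boxPoints(r))
    for k,h in [("chute_mouth",.12),("flap_hinge",.162),("flap_lip",.122),("wedge_center",.134),("prep_station",0)]:
        d=models.spot_point(k,s)
        for e in d[:2]: print(k,e["conf"],onplane(s,e["uv"],h))
    for k in ["wedge_center","flap","cherry_tomato","peeler"]:
        d=models.cut_out(k,s)
        for e in d[:1]:
            Q=W[e["region"]];Q=Q[~np.isnan(Q[:,0])];print(k,e["conf"],len(Q),np.percentile(Q,[2,50,98],axis=0).ravel())
            if k=="wedge_center":
                Q=Q[Q[:,2]>.123];r=cv2.minAreaRect((Q[:,:2]*1000).astype(np.float32));print(r,np.percentile(Q,[0,100],axis=0).ravel())
            if k=="flap":
                A=np.c_[Q[:,:2],np.ones(len(Q))];c=np.linalg.lstsq(A,Q[:,2],rcond=None)[0];print("plane",c,np.degrees(np.arctan2(c[0],-c[1])))
E
```

```text
top board z 0.11959519982163723 27251
((565.9517211914062, 266.0211181640625), (358.54644775390625, 262.7301025390625), 88.50003051757812) [[429.939   90.248 ]
 [692.579   83.3707]
 [701.9645 441.7943]
 [439.3245 448.6716]]
chute_mouth 0.83 [0.5637 0.1195 0.12  ]
chute_mouth 0.58 [0.5701 0.4091 0.12  ]
flap_hinge 0.68 [ 0.5597 -0.0006  0.162 ]
flap_lip 0.6 [0.5635 0.1188 0.122 ]
wedge_center 0.91 [0.6007 0.1752 0.134 ]
prep_station 0.68 [0.5602 0.1192 0.    ]
wedge_center 0.59 395 [0.5763 0.1688 0.1228 0.6002 0.1842 0.1394 0.62   0.1998 0.1488]
((599.929931640625, 187.36013793945312), (30.010652542114258, 51.29011535644531), 74.41851806640625) [0.5721 0.167  0.1231 0.6215 0.2016 0.1517]
flap 0.61 7682 [0.4755 0.0045 0.1244 0.5596 0.058  0.1436 0.6467 0.1153 0.1626]
plane [-0.0043 -0.334   0.1653] -0.7418423656618862
cherry_tomato 0.75 377 [0.6369 0.3221 0.1375 0.6507 0.3369 0.1509 0.6703 0.3542 0.1579]
peeler 0.62 1148 [0.4886 0.3925 0.1188 0.548  0.403  0.1317 0.6457 0.4155 0.1369]
scene board z 0.11991530698494093 16900
((563.54296875, 211.56951904296875), (466.1357116699219, 268.2
[... 152 characters left out ...]
.12  ]
flap_hinge 0.84 [ 0.5644 -0.0018  0.162 ]
flap_lip 0.87 [0.5576 0.1178 0.122 ]
wedge_center 0.77 [0.6063 0.1726 0.134 ]
prep_station 0.68 [0.5715 0.1175 0.    ]
wedge_center 0.78 319 [0.5738 0.1661 0.1191 0.611  0.1828 0.1364 0.623  0.1994 0.1488]
((600.5859985351562, 186.4193115234375), (30.586580276489258, 54.15181350708008), 73.66571807861328) [0.5703 0.165  0.1232 0.625  0.201  0.1499]
flap 0.61 4369 [0.4759 0.0032 0.1244 0.5668 0.0576 0.1435 0.6466 0.1145 0.1635]
plane [-0.0063 -0.3285  0.1656] -1.0943548040571205
cherry_tomato 0.71 272 [0.641  0.3239 0.1383 0.6601 0.3385 0.1504 0.6727 0.3554 0.1579]
peeler 0.73 680 [0.4927 0.392  0.119  0.561  0.4031 0.132  0.6466 0.4148 0.1381]
```

>>> jog_arm:
  targets: "-0.02 0.019 -0.007 0 0 2 1; -0.06 0.057 -0.014 0 0 5 1; -0.1 0.095 -0.014 0 0 8 1; -0.14 0.133 -0.014 0 0 11 1; -0.18 0.172 -0.014 0 0 14 1; -0.22 0.21 -0.014 0 0 17 1; -0.26 0.248 -0.014 0 0 20 1; -0.3 0.286 -0.014 0 0 22 1"

```text
clock: 2.8
tool_pos: [0.4359, -0.2256, 0.2409]
orientation: [-180.0, 0.1, -177.3]
force: [0.9, -1.1, 0.3]
opening: 0.0877
```

>>> jog_arm:
  targets: "-0.023 0.051 0 0 0 1 1; -0.046 0.102 0 0 0 2 1; -0.069 0.153 0 0 0 3 1; -0.092 0.204 0 0 0 3.7 1; -0.117 0.26 0 0 0 3.7 1; -0.143 0.318 0 0 0 3.7 1; -0.165 0.368 0 0 0 3.7 1; -0.183 0.408 0 0 0 3.7 1"

```text
clock: 3.8
tool_pos: [0.5999, 0.1929, 0.241]
orientation: [-180.0, 0.1, 179.1]
force: [0.9, -1.0, 0.7]
opening: 0.0879
```

Run:
```python
from plant import telemetry, snapshot, job, models, ctrl
from h import *
np.set_printoptions(precision=4,suppress=True)
o=telemetry.get_obs();print(o["tool_pos"],o["orientation"],o["force"])
s=snapshot("wrist");cv2.imwrite("pics/w1.png",s["img"][:,:,::-1])
```

```text
[0.5999 0.1929 0.241 ] [-179.9912    0.0636  179.0785] [ 0.9236 -1.0282  0.7251]
```

View pics/w1.png

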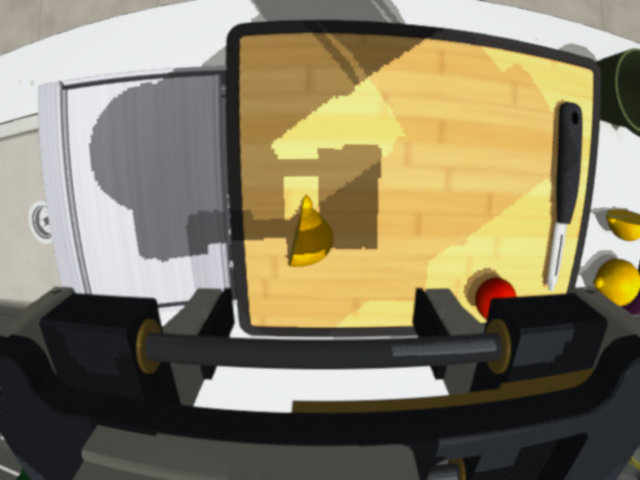

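The wrist view shows the wedge at about (312,235), between the fingers, with its flat face towards the chute. The tomato (495,297) and peeler (568,180) are clear of the fingers. I'll go straight down.

>>> jog_arm:
  targets: "0 0 0.02 0 0 0 1; 0 0 0.045 0 0 0 1; 0 0 0.07 0 0 0 1; 0 0 0.09 0 0 0 1; 0 0 0.103 0 0 0 1; 0 0 0.111 0 0 0 1; 0 0 0.115 0 0 0 1; 0 0 0.115 0 0 0 1"

```text
clock: 4.85
tool_pos: [0.602, 0.1966, 0.1255]
orientation: [180.0, 0.1, 179.2]
force: [0.2, -0.3, 0.4]
opening: 0.0877
```

Run:
```python
from plant import telemetry, snapshot, job, models, ctrl
from h import *
o=telemetry.get_obs();print(o["tool_pos"],o["orientation"],o["force"])
for n in ("wrist","scene"):
  s=snapshot(n);cv2.imwrite(f"pics/{n}2.png",s["img"][:,:,::-1])
  if n=="scene": cv2.imwrite("pics/scene2.png",cv2.resize(s["img"][120:340,180:480,::-1],None,fx=2.5,fy=2.5))
```

```text
[0.60196647 0.19664093 0.12546253] [1.79983159e+02 1.21904166e-01 1.79167891e+02] [ 0.17291648 -0.34931202  0.42667939]
```

View pics/wrist2.png

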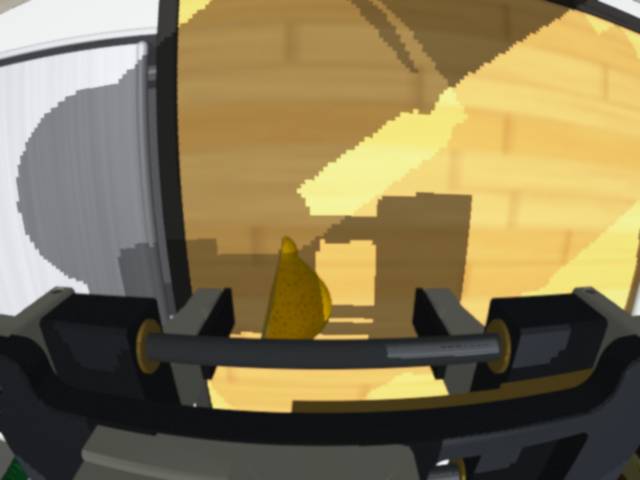

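View pics/scene2.png

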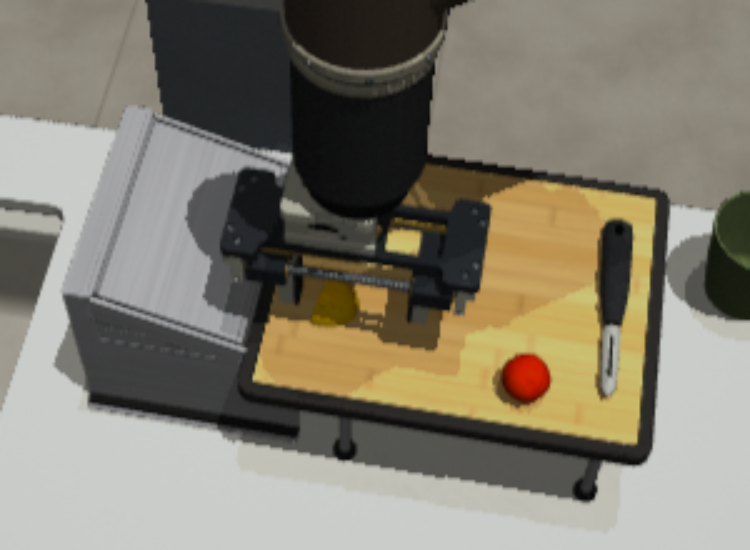

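>>> jog_arm:
  targets: "0 -0.008 0 0 0 0 1; 0 -0.018 0 0 0 0 1; 0 -0.028 0 0 0 0 1; 0 -0.037 0 0 0 0 1; 0 -0.045 0 0 0 0 1; 0 -0.052 0 0 0 0 1; 0 -0.058 0 0 0 0 1; 0 -0.06 0 0 0 0 1"

```text
clock: 5.95
tool_pos: [0.6013, 0.1365, 0.1259]
orientation: [180.0, 0.2, 179.2]
force: [-0.8, 1.9, 0.9]
opening: 0.0875
```

Run:
```python
from plant import telemetry, snapshot, job, models, ctrl
from h import *
o=telemetry.get_obs();print(o["tool_pos"],o["orientation"],o["force"])
for n in ("wrist","scene"):
  s=snapshot(n);cv2.imwrite(f"pics/{n}3.png",s["img"][:,:,::-1])
  if n=="scene": cv2.imwrite("pics/scene3.png",cv2.resize(s["img"][120:340,180:480,::-1],None,fx=2.5,fy=2.5))
```

```text
[0.60132861 0.13649096 0.12587662] [1.79956689e+02 1.61773139e-01 1.79158057e+02] [-0.75131593  1.87750543  0.91784173]
```

View pics/wrist3.png

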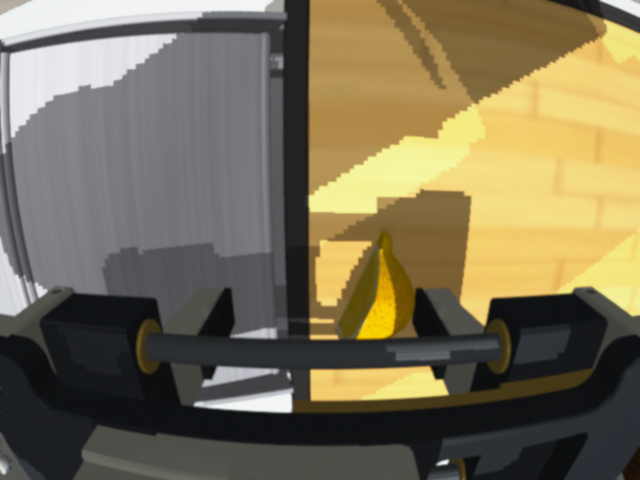

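View pics/scene3.png

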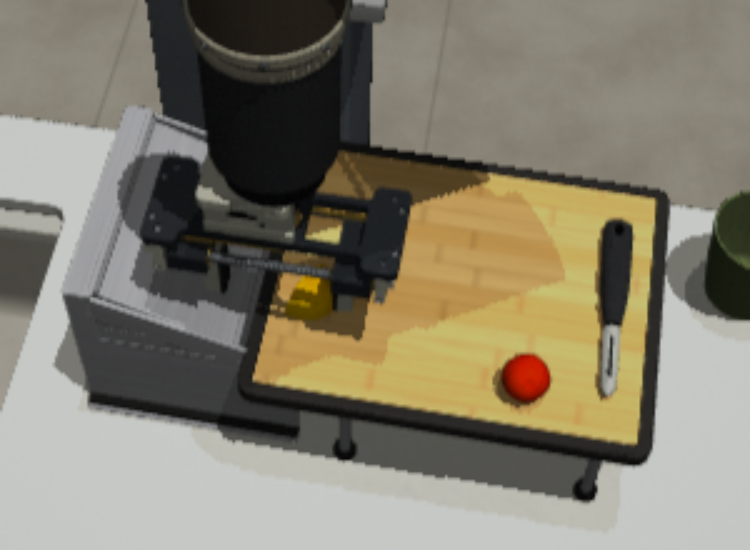

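Wrist view: the wedge (375,290) rests against the trailing finger and has turned slightly. The leading finger is already pushing the flap in. I'll shift a few mm towards the robot and keep pushing.

>>> jog_arm:
  targets: "0.001 -0.003 0 0 0 0 1; 0.002 -0.007 0 0 0 0 1; 0.003 -0.012 0 0 0 0 1; 0.004 -0.017 0 0 0 0 1; 0.005 -0.022 0 0 0 0 1; 0.005 -0.026 0 0 0 0 1; 0.005 -0.029 0 0 0 0 1; 0.005 -0.03 0 0 0 0 1"

```text
clock: 7.05
tool_pos: [0.5959, 0.1065, 0.1258]
orientation: [180.0, 0.2, 179.2]
force: [-0.2, 2.6, 0.8]
opening: 0.0877
```

Run:
```python
from plant import telemetry, snapshot, job, models, ctrl
from h import *
o=telemetry.get_obs();print(o["tool_pos"],o["orientation"],o["force"])
for n in ("wrist","scene"):
  s=snapshot(n);cv2.imwrite(f"pics/{n}4.png",s["img"][:,:,::-1])
  if n=="scene": cv2.imwrite("pics/scene4.png",cv2.resize(s["img"][120:340,180:480,::-1],None,fx=2.5,fy=2.5))
```

```text
[0.59586699 0.10645257 0.12584918] [1.79971609e+02 1.53955325e-01 1.79155542e+02] [-0.21920509  2.60464304  0.83988494]
```

View pics/wrist4.png

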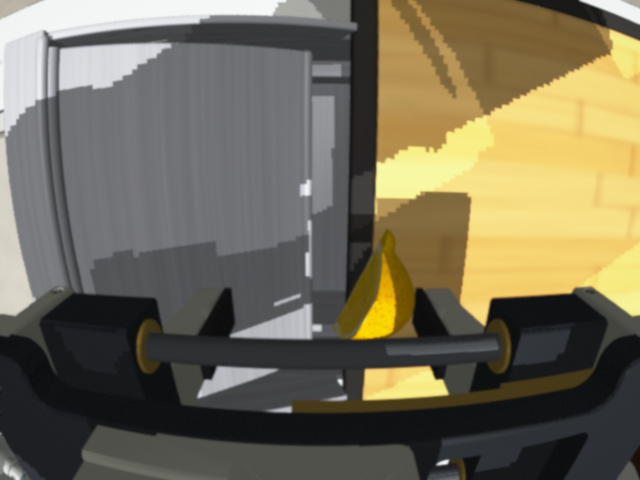

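View pics/scene4.png

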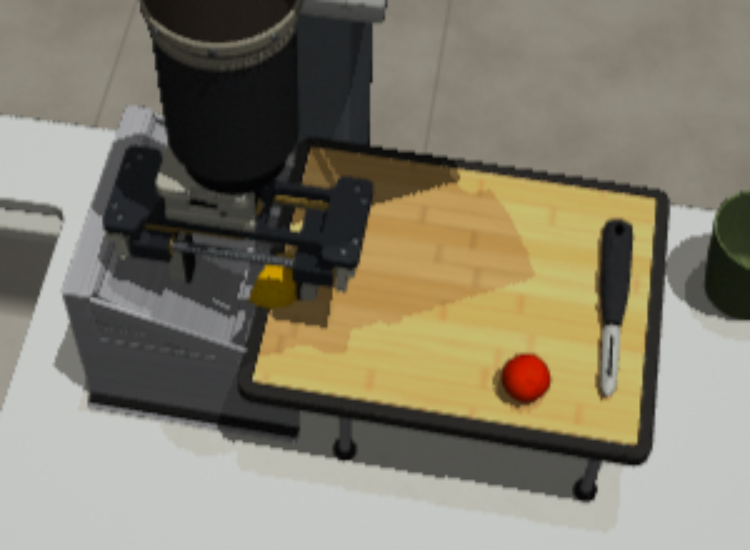

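The flap is partly open and the wedge's front corner (345,330 in the wrist view) has just passed the edge, clear of the lip (310,300). I'll complete the push.

>>> jog_arm:
  targets: "0 -0.006 0 0 0 0 1; 0 -0.014 0 0 0 0 1; 0 -0.022 0 0 0 0 1; 0 -0.029 0 0 0 0 1; 0 -0.034 0 0 0 0 1; 0 -0.037 0 0 0 0 1; 0 -0.038 0 0 0 0 1; 0 -0.038 0 0 0 0 1"

```text
clock: 8.15
tool_pos: [0.5951, 0.0686, 0.1254]
orientation: [179.9, 0.1, 179.1]
force: [-0.4, 7.0, -1.7]
opening: 0.0874
```

Run:
```python
from plant import telemetry, snapshot, job, models, ctrl
from h import *
o=telemetry.get_obs();print(o["tool_pos"],o["orientation"],o["force"])
for n in ("wrist","scene"):
  s=snapshot(n);cv2.imwrite(f"pics/{n}5.png",s["img"][:,:,::-1])
  if n=="scene": cv2.imwrite("pics/scene5.png",cv2.resize(s["img"][120:340,180:480,::-1],None,fx=2.5,fy=2.5))
```

```text
[0.5951062  0.0686045  0.12537517] [1.79929553e+02 1.30981536e-01 1.79132109e+02] [-0.42717368  6.95622317 -1.73984524]
```

View pics/wrist5.png

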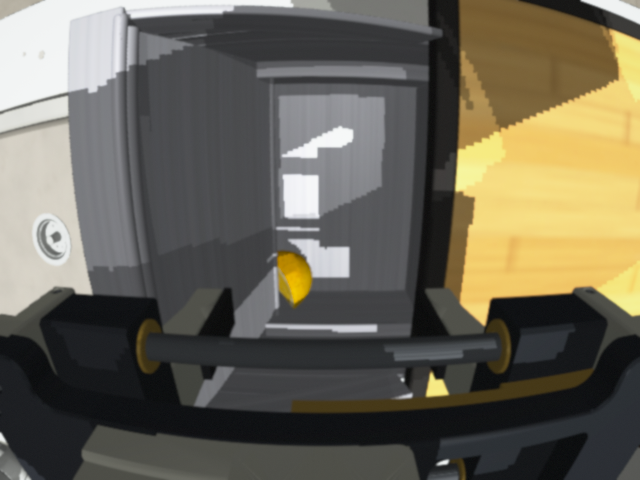

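View pics/scene5.png

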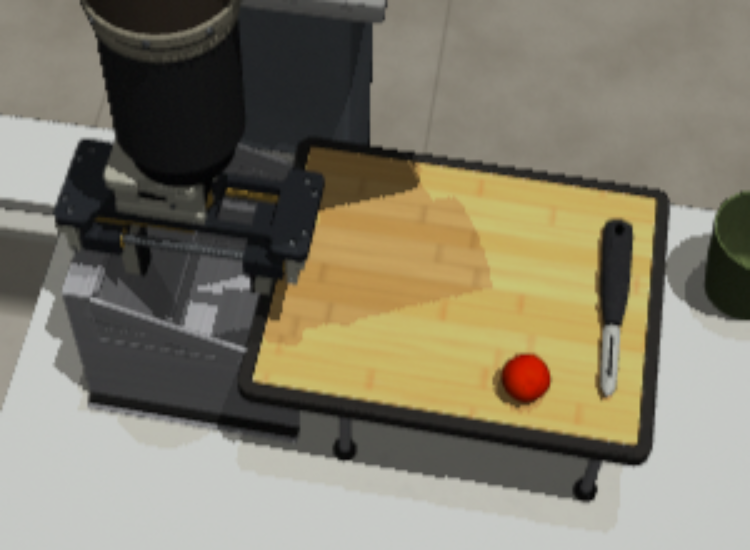

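Run:
```python
from plant import telemetry, snapshot, job, models, ctrl
from h import *
s=snapshot("wrist");K=s["intrinsics"]
img=s["img"].astype(int);m=(img[...,0]>120)&(img[...,2]<60)&(img[...,1]>80)
m[:, :230]=0;m[:,380:]=0;m[:240]=0;m[310:]=0
v,u=np.nonzero(m);z=s["range_z"][v,u]
d=np.stack([(u-K[0,2])/K[0,0],(v-K[1,2])/K[1,1]],-1);r=np.linalg.norm(d,axis=1);k=np.tan(r)/r
P=np.c_[d*k[:,None]*z[:,None],z];W=(P-s["t"])@s["R"]
print(len(u),np.percentile(W,[2,50,98],axis=0))
```

```text
1244 [[0.60238899 0.03539336 0.02436466]
 [0.61633888 0.04642415 0.03714601]
 [0.63512839 0.05665156 0.04612834]]
```

The wrist view shows the wedge in the pan at (293,278), z about 0.02–0.046 m and below the pan rim. I'll draw back, letting the flap close against the finger.

>>> jog_arm:
  targets: "0 0.005 0 0 0 0 1; 0 0.014 0 0 0 0 1; 0 0.024 0 0 0 0 1; 0 0.034 0 0 0 0 1; 0 0.045 0 0 0 0 1; 0 0.057 0 0 0 0 1; 0 0.07 0 0 0 0 1; 0 0.083 0 0 0 0 1"

```text
clock: 9.3
tool_pos: [0.5962, 0.1525, 0.1253]
orientation: [179.9, 0.1, 179.1]
force: [0.6, -0.2, 1.1]
opening: 0.0876
```

>>> jog_arm:
  targets: "0 0.012 0 0 0 0 1; 0 0.024 0 0 0 0 1; 0 0.034 0 0 0 0 1; 0 0.036 -0.01 0 0 0 1; 0 0.036 -0.03 0 0 0 1; 0 0.036 -0.055 0 0 0 1; 0 0.036 -0.08 0 0 0 1; 0 0.036 -0.09 0 0 0 1"

```text
clock: 10.3
tool_pos: [0.5973, 0.1886, 0.2176]
orientation: [179.9, 0.3, 179.1]
force: [-0.0, -0.1, 0.1]
opening: 0.0875
```

Run:
```python
from plant import telemetry, snapshot, job, models, ctrl
from h import *
np.set_printoptions(precision=4,suppress=True)
o=telemetry.get_obs();print(o["clock"],o["tool_pos"],o["orientation"],o["force"],o["qvel"])
for n in ("wrist","scene"):
  s=snapshot(n);cv2.imwrite(f"pics/{n}6.png",s["img"][:,:,::-1])
  if n=="scene":
    cv2.imwrite("pics/scene6.png",cv2.resize(s["img"][120:340,180:480,::-1],None,fx=2.5,fy=2.5))
    W=cloud(s);d=models.cut_out("flap",s)[0];Q=W[d["region"]];Q=Q[~np.isnan(Q[:,0])];Q=Q[(abs(Q[:,2]-.143)<.02)]
    print(d["conf"],np.linalg.lstsq(np.c_[Q[:,:2],np.ones(len(Q))],Q[:,2],rcond=None)[0])
    for k in("cherry_tomato","peeler"):
        Q=W[models.cut_out(k,s)[0]["region"]];print(k,np.nanmedian(Q,axis=0))
```

```text
10.3 [0.5973 0.1886 0.2176] [179.8548   0.261  179.1337] [-0.0112 -0.0887  0.1025] [ 0.0638 -2.1656  4.6885 -0.5994 -8.5448  0.0166]
0.95 [-0.0064 -0.3262  0.166 ]
cherry_tomato [0.5183 0.098  0.0037]
peeler [0.5589 0.4031 0.1321]
```

View pics/wrist6.png

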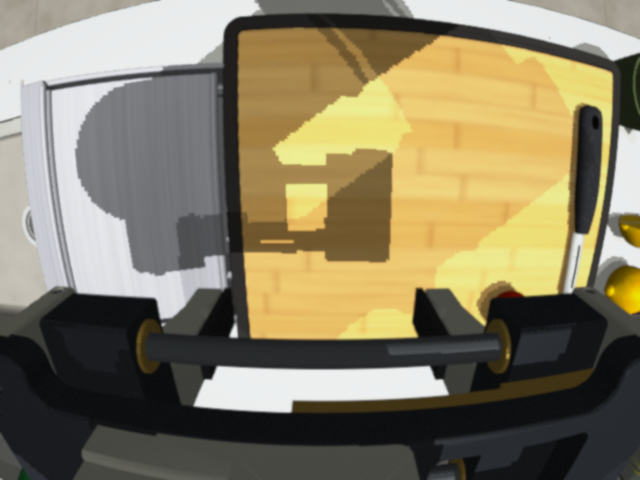

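View pics/scene6.png

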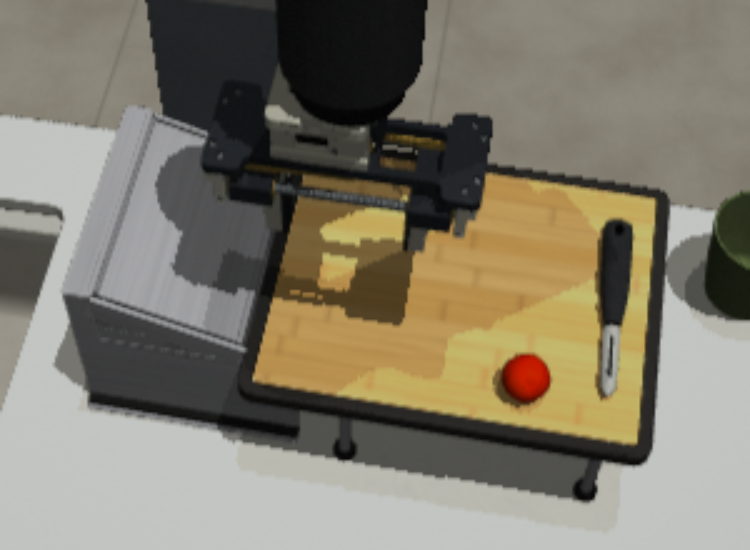

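The flap is shut, with the same plane fit as at the start. The board is clear of the wedge, and the tomato (526,377) and peeler (612,310) are where they were. The tomato cut-out was a false detection, so I'm going by the picture there. I'll let the arm settle, then hand in.

>>> jog_arm:
  targets: "0 0 0 0 0 0 1; 0 0 0 0 0 0 1; 0 0 0 0 0 0 1; 0 0 0 0 0 0 1; 0 0 0 0 0 0 1; 0 0 0 0 0 0 1; 0 0 0 0 0 0 1; 0 0 0 0 0 0 1"

```text
clock: 11.55
tool_pos: [0.5961, 0.1882, 0.2143]
orientation: [180.0, 0.0, 179.1]
force: [0.2, 0.0, 0.2]
opening: 0.0877
```

Run:
```python
from plant import job
print(job.close_job())
```

```text
the job is handed in; nothing more can be done
None
```

The wedge is in the scrap pan and the flap is shut; the job was handed in at about 11.6 s. With the gripper fully open, the leading finger pushed the flap in and held it. The trailing finger slid the wedge over the edge without pinching or lifting it. I then drew back along the board and lifted clear.

**Last checks**
- **Wedge:** before I drew back, the wrist camera showed it in the pan at z about 0.02–0.046 m, below the rim. With the flap shut it is hidden, so I couldn't look again.
- **Flap:** its slope matches the starting fit.
- **Peeler and tomato:** the peeler's measured position is unchanged. The network's last tomato reading was false, at (0.52, 0.10, 0.00). The picture shows the tomato where it was.
- **Forces:** the highest wrist force I read was about 7 N, while holding the flap open. At the end it was about 0 N.

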